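Change a bottle over to the standby stirrer

ROBOT

A 7-joint arm with a two-finger parallel gripper is mounted at the origin on a cart in front of the work surface, level with it; the furniture and walls round the work are solid. World frame = base frame: x ahead of the robot, y to its left, z up, the work surface at z = 0. Lengths are in m, angles in rad, forces in N, time in s.
With the tool pointing down it reaches from about 0.425 to 0.95 m from the base axis. Payload 4.7 kg.
Tool frame: the origin (TCP) lies on the centre line of the jaws, within the pads' length; the fingertips stand robot.nose_length ahead of it and the grasp point (between the pads) lies 8 mm behind it (robot.nose_length is the distance from the TCP to the fingertips, in m); z points along the fingers, x is the direction in which the jaws open and shut, and the axes are right-handed (so a half turn about z gives the same grasp; the last joint's range is limited). The gripper opens to 85 mm and grips with 20 to 120 N. Pads are 22 mm wide; open, the fingers measure 114 mm over their backs; the gripper's body (76 mm by 85 mm) begins 54 mm behind the grasp point. The pads swing forward as they close: fully open they stand 13 mm farther back than shut.
Start: joints at [-1.294, 0.469, -0.049, 1.532, 0.024, 1.141, -0.082], TCP at [0.203, 0.644, 0.242] pointing down, gripper open.
Joint ranges: [-2.59, 2.59], [-0.33, 1.99], [-1.39, 1.29], [0.1, 2.45], [-1.04, 4.18], [0.21, 1.99], [-2.66, 2.66]. Speed limits (rad/s): [2.57, 2.57, 3.14, 3.14, 3.14, 3.14, 3.14].

INTERFACE

Orientations are given as [roll, pitch, yaw] about the fixed x, y, z axes, in that order (R = Rz(yaw) Ry(pitch) Rx(roll)).
In Python, from plant import robot gives the robot as it stands. Calls block until the motion is done:
- robot.goto(position, orientation): joint-space move of the TCP to a pose.
- robot.move_straight(position, vel=0.15, attitude=None, contact_N=None): straight line of the TCP; attitude=None keeps the orientation; vel is the mean speed in m/s. With contact_N (N) it stops when the force on the tool has changed by that much, and returns True; else False.
- robot.move_joints(angles): joint-space move.
- robot.grip(opening, strength=None): opening from 0.0 (shut) to 1.0 (fully open); strength is the grip in N (None keeps the last); returns when the fingers have stopped.
- robot.sleep(seconds).
- robot.inverse_kinematics(position, orientation): joint angles nearest the present ones, or None.
- robot.sense(): the state.
- robot.grab_frame(name): name is "side" or "top"; returns a dict with "image" (480x640x3 uint8, red, green, blue), "range_z" (480x640 float32, m along the optical axis (not along the pixel's ray), 0 where there is no reading), "fx", "fy", "cx", "cy" (pixels), "dist_coeffs" ([k1, k2, p1, p2, k3] as OpenCV has them; the pictures are not rectified), "R" (3x3) and "t" (3): a world point X has camera coordinates R X + t. Camera axes: x right, y down, z forward; pixel columns grow to the right and rows downward; lengths in m; the calibration is good to about 2 mm. A picture is of the moment at which its call begins.
A pose or a line that the arm cannot do raises robot.IKError and nothing moves.
- robot.close_job(): hands the job in, once; it reports no verdict.
The state is a dict: "t": time; "joint_pos": joint angles; "joint_velocities": joint speeds; "effort": joint torques, N m; "tcp_pos": TCP position; "tcp_rot": TCP orientation; "wrist_force": force on the tool from outside, world axes, zero at the start; "torque": the same for the moment, N m; "opening": opening from 0.0 (shut) to 1.0 (fully open).
Only numpy, scipy, OpenCV 4.12 (cv2) and the standard library are available. Lean on these libraries where they do the work, as an engineer would, in place of code of your own. Each camera call takes 0.05 s, during which the arm holds its last target.

TASK

The bottle with the blue cap is being stirred on the blue stirrer, which has to be taken out of use. Flip the blue stirrer's toggle to off (left, red dot) first, then move the bottle, upright, onto the dark grey stirrer, set it down gently and centred inside the printed ring, let go of it, and only then flip the dark grey stirrer's toggle to on (right, green dot). Leave the other things on the bench as they are.

Things in the scene. Friction and masses are not known exactly. Their poses are not given: they have to be found in the camera images.
- bottle: lab bottle with blue screw cap, 56 mm across, 102 mm tall, about 0.16 kg; origin at the centre of its underside, z up through the cap. Cap 42 mm across, from 77 to 102 mm up. Stands on the blue stirrer's plate at the start.
- stirrer_a: blue magnetic stirrer, fixed: housing 190 (x) x 130 (y) mm, top at 45 mm, with a round white plate 116 mm across (top at 52 mm) with a printed blue ring, 76 mm inside. Origin: centre of the underside; x runs from the toggle at the front end to the plate at the far end, y to the left. It is running (on) at the start, and may stand left or right of the other.
- stirrer_a_plate (a point): centre of the top face of the blue stirrer's plate, z up; 25 mm behind the stirrer's origin (+x), 52 mm above the bench
- switch_a (a joint): toggle switch of the blue stirrer, rad: 0 = off, lever leaning 0.45 rad to the stirrer's left (+y), towards the red dot; 0.9 = on, leaning 0.45 rad to its right (-y), towards the green dot. It is sprung over-centre: it resists up to the upright position (0.45), then snaps over to the far stop. About 3 N at the ball.
- switch_a_tip (a point): centre of the red ball, 18 mm across, at the end of this lever (50 mm from the hinge, 8 mm stem; about 92 mm above the bench in either position). Moves with the lever.
- switch_a_hinge (a point): hinge of this lever, fixed to the housing: 70 mm in front of the stirrer's origin (-x), on its centre line, 47 mm above the bench. The lever swings about the stirrer's x axis.
- stirrer_b: dark grey magnetic stirrer, fixed: housing 190 (x) x 130 (y) mm, top at 45 mm, with a round white plate 116 mm across (top at 52 mm) with a printed dark grey ring, 76 mm inside. Origin: centre of the underside; x runs from the toggle at the front end to the plate at the far end, y to the left. It is off and its plate empty at the start.
- stirrer_b_plate (a point): centre of the top face of the dark grey stirrer's plate, z up; 25 mm behind the stirrer's origin (+x), 52 mm above the bench
- switch_b (a joint): toggle switch of the dark grey stirrer, rad: 0 = off, lever leaning 0.45 rad to the stirrer's left (+y), towards the red dot; 0.9 = on, leaning 0.45 rad to its right (-y), towards the green dot. It is sprung over-centre: it resists up to the upright position (0.45), then snaps over to the far stop. About 3 N at the ball.
- switch_b_tip (a point): centre of the red ball, 18 mm across, at the end of this lever (50 mm from the hinge, 8 mm stem; about 92 mm above the bench in either position). Moves with the lever.
- switch_b_hinge (a point): hinge of this lever, fixed to the housing: 70 mm in front of the stirrer's origin (-x), on its centre line, 47 mm above the bench. The lever swings about the stirrer's x axis.
- sample_cup: screw-lid sample cup with red lid, 51 mm across, 64 mm tall, loose bystander; origin at the centre of its underside
- petri: petri dish, 62 mm across, 14 mm tall, loose bystander; origin at the centre of its underside
- beaker: clear plastic beaker, 64 mm across, 76 mm tall, loose bystander; origin at the centre of its underside
- timer: white lab timer, 66x66x18 mm, loose bystander; origin at the centre of its underside
- vent_filter: white round vent filter, 72 mm across, 39 mm tall, loose bystander; origin at the centre of its underside
- clamp: small red pinch clamp, 15x38x25 mm, loose bystander; origin at the centre of its underside
Not all that is in view belongs to the job. What is shaped like the bottle but turquoise is not meant.

How it is judged:
By the outcome, as a careful person would: the job done as asked, in the order asked, and still so for the second after the job is handed in, with the robot touching nothing.
It also fails if it takes over 51 s, if anything falls off the work surface, if the arm or the gripper's body presses on something with over 40 N, if the wrist force passes 120 N, or if a joint passes its speed limit or range.

## Working session

There is one attempt and no reset: what is moved stays moved. The work goes in short steps, each a Python script; the robot and the scene stay as the last script left them, time stands still between calls to the robot, and variables do not carry over. Pictures are saved under pics/ and viewed, and the job is handed in when it is done.

```bash
ls; mkdir -p pics
python3 - <<'E'
from plant import robot
import cv2, numpy as np, pickle
s=robot.sense();print(s['t'],s['tcp_pos'],s['tcp_rot'],s['opening'],robot.nose_length)
for n in('side','top'):
    f=robot.grab_frame(n);pickle.dump(f,open(f'{n}0.pkl','wb'))
    cv2.imwrite(f'pics/{n}0.png',f['image'][:,:,::-1])
    print(n,f['fx'],f['fy'],f['cx'],f['cy'],f['dist_coeffs'],np.round(f['R'],3).tolist(),np.round(-np.array(f['R']).T@f['t'],3),(f['range_z']>0).mean())
E
```

```text
pics
0.0 [0.20300088 0.64316528 0.24123886] [3.14154083e+00 1.97977524e-03 1.26503523e+00] 0.9993644792280649 0.011
side 453.1197522594948 453.1197522594948 315.40071069884476 242.4513205526238 [0.00925115 0.         0.         0.         0.        ] [[0.865, -0.501, -0.011], [-0.22, -0.36, -0.906], [0.45, 0.787, -0.422]] [ 0.093 -0.641  0.523] 0.9851204427083333
top 495.1478931369872 495.1478931369872 324.8712319337897 245.96518212053678 [-0.08924201  0.          0.          0.          0.        ] [[-0.013, -1.0, -0.007], [-0.984, 0.014, -0.176], [0.176, 0.005, -0.984]] [0.301 0.16  1.53 ] 0.9961197916666666
```

View pics/side0.png

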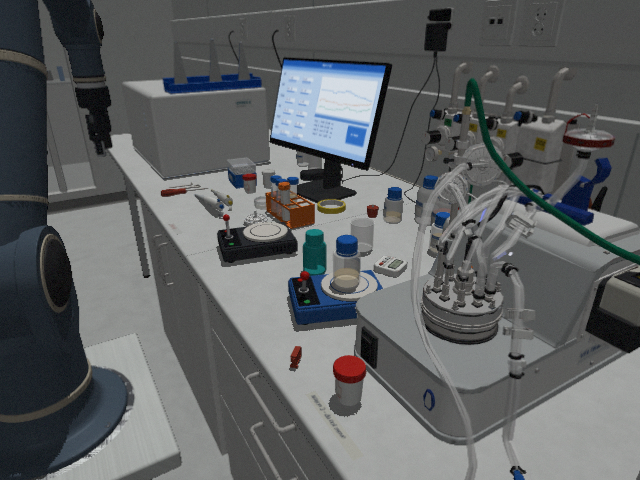

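View pics/top0.png

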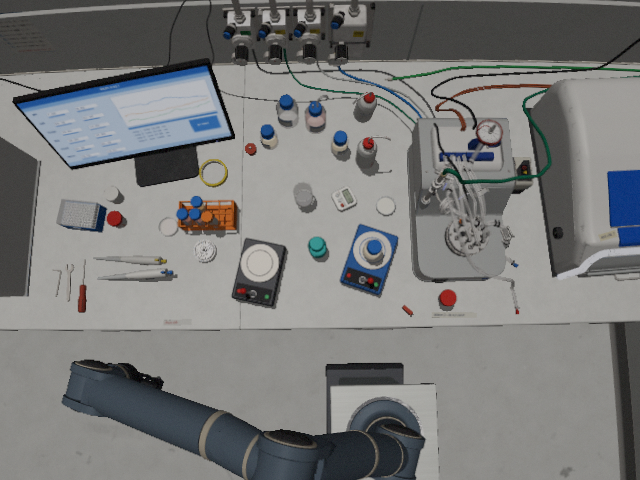

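Top view candidates: blue-capped bottle on the blue stirrer (374,248). Lookalikes are the turquoise bottle (318,247) and the background blue-cap bottles (287,103), (316,110), (268,133), (340,140). The one on the blue stirrer is meant. I'll check it in a close crop and measure.

```bash
cat > h.py <<'E'
import cv2, numpy as np, pickle
def K(f): return np.array([[f['fx'],0,f['cx']],[0,f['fy'],f['cy']],[0,0,1.]])
def ray(f,uv):
    p=cv2.undistortPoints(np.array([[uv]],float),K(f),np.array(f['dist_coeffs'],float))[0,0]
    R=np.array(f['R']);o=-R.T@np.array(f['t']);return o,R.T@np.array([p[0],p[1],1.])
def onz(f,uv,z):
    o,d=ray(f,uv);return o+d*(z-o[2])/d[2]
def proj(f,X):
    r=cv2.Rodrigues(np.array(f['R'],float))[0]
    return cv2.projectPoints(np.array(X,float).reshape(-1,1,3),r,np.array(f['t'],float),K(f),np.array(f['dist_coeffs'],float))[0][:,0]
def tri(fa,ua,fb,ub):
    o1,d1=ray(fa,ua);o2,d2=ray(fb,ub);d1/=np.linalg.norm(d1);d2/=np.linalg.norm(d2)
    A=np.stack([d1,-d2],1);s=np.linalg.lstsq(A,o2-o1,rcond=None)[0]
    p,q=o1+s[0]*d1,o2+s[1]*d2;return (p+q)/2,np.linalg.norm(p-q)
def cloud(f):
    v,u=np.mgrid[:480,:640]
    p=cv2.undistortPoints(np.stack([u,v],-1).reshape(-1,1,2).astype(float),K(f),np.array(f['dist_coeffs'],float)).reshape(480,640,2)
    z=f['range_z'];P=np.dstack([p[...,0]*z,p[...,1]*z,z]);R=np.array(f['R'])
    return (P-np.array(f['t']))@R
E
python3 - <<'E'
from h import *
t=pickle.load(open('top0.pkl','rb'));s=pickle.load(open('side0.pkl','rb'))
a=cv2.resize(t['image'][215:315,220:410],None,fx=4,fy=4,interpolation=cv2.INTER_CUBIC)
b=cv2.resize(s['image'][200:330,210:400],None,fx=4,fy=4,interpolation=cv2.INTER_CUBIC)
cv2.imwrite('pics/ca.png',a[:,:,::-1]);cv2.imwrite('pics/cb.png',b[:,:,::-1])
for n,f in(('top',t),('side',s)):
    hsv=cv2.cvtColor(f['image'],cv2.COLOR_RGB2HSV)
    for col,lo,hi in(('red',(0,140,60),(6,255,255)),('blue',(103,150,40),(118,255,255)),('turq',(82,120,40),(98,255,255)),('green',(50,120,40),(80,255,255)),('white',(0,0,170),(179,40,255))):
        m=cv2.inRange(hsv,lo,hi)
        if col=='red':m|=cv2.inRange(hsv,(173,140,60),(179,255,255))
        c,l,st,ce=cv2.connectedComponentsWithStats(m)
        for i in range(1,c):
            if st[i,4]>5 and (220<ce[i,0]<410 and (215<ce[i,1]<315 if n=='top' else 200<ce[i,1]<330)):print(n,col,st[i].tolist(),ce[i].round(1))
    C=cloud(f);np.save(n+'C.npy',C)
E
```

```text
top red [346, 273, 5, 5, 17] [348.4 275. ]
top red [368, 277, 6, 7, 33] [370.3 280.1]
top red [237, 288, 9, 6, 44] [241.3 290.5]
top red [403, 306, 9, 9, 34] [407.1 310. ]
top blue [353, 225, 45, 31, 232] [376.6 235.3]
top blue [368, 240, 13, 14, 152] [373.9 246.6]
top blue [341, 245, 51, 49, 545] [364.6 272.3]
top turq [309, 237, 17, 21, 282] [317.1 246.9]
top green [374, 283, 4, 4, 14] [375.5 284.3]
top green [265, 295, 4, 4, 10] [266.6 296.4]
top white [354, 233, 37, 35, 384] [370.8 248.6]
top white [340, 241, 7, 12, 25] [342.7 247.6]
top white [361, 240, 6, 14, 20] [362.4 245.9]
top white [241, 245, 37, 36, 950] [259.3 262.5]
top white [343, 259, 2, 4, 8] [343.5 260.5]
top white [233, 266, 3, 4, 6] [233.7 267.5]
top white [262, 267, 59, 61, 937] [289.8 299.8]
top white [211, 268, 25, 46, 354] [224.6 287.9]
top white [313, 289, 6, 4, 11] [315.6 290.5]
top white [321, 289, 5, 2, 6] [323.3 289.5]
top white [314, 288, 22, 19, 125] [325.3 297.1]
top white [337, 291, 4, 4, 8] [338.5 292.8]
top white [303, 293, 4, 5, 10] [304.9 295. ]
top white [291, 296, 9, 10, 40] [295.6 300. ]
top wh
[... 1912 characters left out ...]
 271.2]
side white [275, 272, 5, 6, 9] [276.8 274.4]
side white [322, 272, 55, 26, 395] [351.4 286.1]
side white [245, 274, 3, 5, 9] [246.1 275.8]
side white [264, 277, 14, 6, 33] [270.8 279.6]
side white [355, 277, 13, 15, 85] [361.4 284.7]
side white [391, 277, 16, 8, 43] [398. 280.]
side white [250, 278, 3, 4, 6] [250.5 279.2]
side white [224, 280, 8, 6, 16] [227.6 282.5]
side white [250, 283, 12, 12, 29] [256.  288.4]
side white [238, 288, 6, 5, 11] [240.5 289.8]
side white [265, 289, 10, 10, 31] [269.9 294.7]
side white [255, 290, 8, 7, 18] [258.7 292.6]
side white [278, 294, 4, 4, 7] [279.6 295.9]
side white [256, 296, 4, 4, 9] [257.1 297.8]
side white [238, 302, 4, 3, 6] [239.5 303.3]
```

View pics/ca.png

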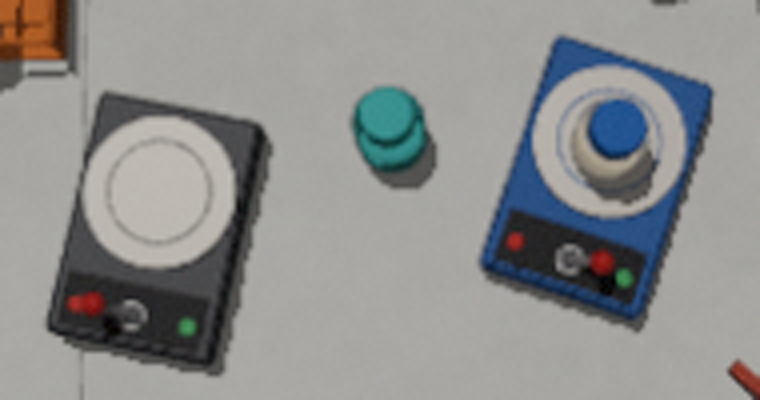

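View pics/cb.png

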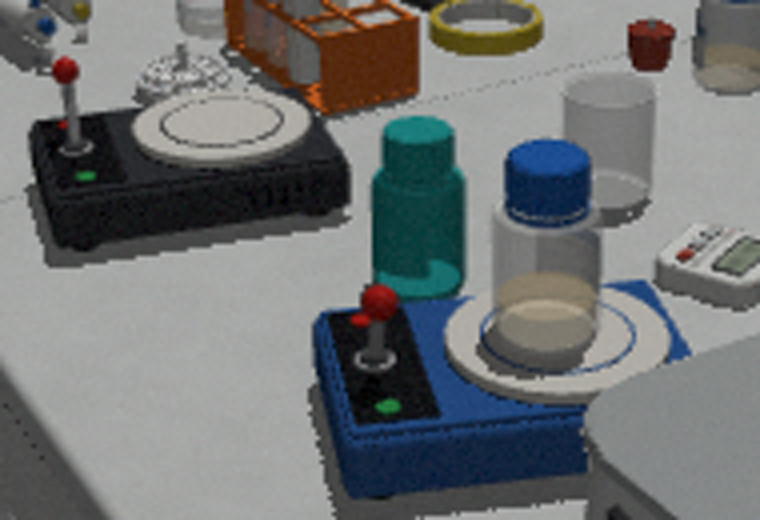

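The crops show the bottle with the cap at top crop (617,128), and the blue stirrer's lever leaning right (ball at crop 601,262). The grey lever leans left (crop 93,303), and the grey plate is centred near crop (159,192). Next I triangulate and check against the given sizes.

Run:
```python
from h import *
t=pickle.load(open('top0.pkl','rb'));s=pickle.load(open('side0.pkl','rb'))
np.set_printoptions(precision=4,suppress=True)
C=np.load('topC.npy');Cs=np.load('sideC.npy')
# heights by depth
for n,uv in dict(cap=(374,247),plateA=(360,250),plateB=(260,262),houseA=(356,262),houseB=(240,282),turq=(317,244),ballA=(370,280),ballB=(243,290),bench=(300,300)).items(): print(n,'depth',C[uv[1],uv[0]])
def blob(f,lo,hi,box):
    x0,y0,x1,y1=box;h=cv2.cvtColor(f['image'],cv2.COLOR_RGB2HSV);m=np.zeros((480,640),np.uint8);m[y0:y1,x0:x1]=cv2.inRange(h,lo,hi)[y0:y1,x0:x1];return m
# two-view triangulation
print('ballA',tri(t,(370.3,280.1),s,(303.4,276.0)))
print('ballB',tri(t,(243.2,290.6),s,(225.6,217.1)))
print('cap mid',tri(t,(373.9,246.6),s,(346.5,240)))
print('greenA',tri(t,(375.5,284.3),s,(306.6,301.3)),'greenB',tri(t,(266.6,296.4),s,(231,243.5)))
print('redA top z45',onz(t,(348.4,275),.046),'greenA z45',onz(t,(375.5,284.3),.046))
print('greenB z45',onz(t,(266.6,296.4),.046))
# plate circles: top view, contour onto z=.052, circle fit
def circ(P):
    A=np.c_[2*P,np.ones(len(P))];x=np.linalg.lstsq(A,(P**2).sum(1),rcond=None)[0];return x[:2],np.sqrt(x[2]+x[0]**2+x[1]**2)
def plate(f,box,z):
    g=cv2.cvtColor(f['image'],cv2.COLOR_RGB2HSV);x0,y0,x1,y1=box
    m=np.zeros((480,640),np.uint8);m[y0:y1,x0:x1]=cv2.inRange(g,(0,0,120),(179,70,255))[y0:y1,x0:x1]
    m=cv2.morphologyEx(m,cv2.MORPH_OPEN,np.ones((3,3),np.uint8))
    c=max(cv2.findContours(m,cv2.RETR_EXTERNAL,cv2.CHAIN_APPROX_NONE)[0],key=cv2.contourArea)
    h=cv2.convexHull(c)[:,0]
    P=np.array([onz(f,p,z)[:2] for p in h.astype(float)])
    for _ in range(5):
        c0,r=circ(P);d=np.abs(np.linalg.norm(P-c0,axis=1)-r);k=d<max(.0025,np.median(d)*2)
        P=P[k]
    e=cv2.fitEllipse(h);return c0,r,d.max(),len(P),e
A=plate(t,(350,228,395,272),.052);B=plate(t,(239,242,280,284),.052)
print('A',A);print('B',B)
print('B side',plate(s,(241,218,292,243),.052))
print('B plate tri',tri(t,B[4][0],s,plate(s,(241,218,292,243),.052)[4][0]))
# yaw
dk=onz(t,(348.4,275),.046)[:2];gk=onz(t,(375.5,284.3),.046)[:2]
d=dk-gk;print('yawA from dots',np.degrees(np.arctan2(-d[0],d[1])),np.linalg.norm(d))
# housing top faces: depth height 38..49mm
for n,box in(('A',(330,215,410,310)),('B',(225,230,295,315))):
    x0,y0,x1,y1=box;Q=C[y0:y1,x0:x1].reshape(-1,3);Q=Q[(Q[:,2]>.036)&(Q[:,2]<.07)]
    r=cv2.minAreaRect(Q[:,:2].astype(np.float32)*1000);print(n,'house',r,len(Q))
# bottle
Q=C[225:275,350:400].reshape(-1,3);Q=Q[Q[:,2]>.145];print('bottle top pts',Q.mean(0),Q[:,2].max(),(Q[:,:2].min(0)+Q[:,:2].max(0))/2,np.ptp(Q[:,:2],0))
# machine height near
Q=C[100:300,405:540].reshape(-1,3)
for y in np.arange(-.2,-.05,.02): 
    k=np.abs(Q[:,1]-y)<.01;print(round(y,2),Q[k][:,2].max() if k.any() else None, Q[k&(Q[:,2]>.04)][:,0].min() if (k&(Q[:,2]>.04)).any() else None)
```

```text
cap depth [0.5425 0.0282 0.154 ]
plateA depth [0.5527 0.0608 0.0469]
plateB depth [0.5201 0.3647 0.0469]
houseA depth [0.3009 0.16   1.5298]
houseB depth [0.4604 0.4255 0.0429]
turq depth [0.5633 0.1901 0.1002]
ballA depth [0.455  0.0375 0.1   ]
ballB depth [0.4304 0.4053 0.105 ]
bench depth [ 0.4072  0.2467 -0.0049]
ballA (array([0.4542, 0.0367, 0.094 ]), np.float64(0.0025635904351257637))
ballB (array([0.4292, 0.4063, 0.0959]), np.float64(0.0004897508562463316))
cap mid (array([0.5447, 0.0279, 0.1521]), np.float64(0.0015164877289046102))
greenA (array([0.4475, 0.0169, 0.0491]), np.float64(0.0005160783763351047)) greenB (array([0.4155, 0.3435, 0.05  ]), np.float64(0.0002457294627465142))
redA top z45 [0.4769 0.0976 0.046 ] greenA z45 [0.4476 0.0167 0.046 ]
greenB z45 [0.4157 0.3441 0.046 ]
A (array([0.552 , 0.0248]), np.float64(0.05837253132101517), np.float64(0.0006655058596944721), 27, ((371.96337890625, 249.90786743164062), (37.83772277832031, 38.68320846557617), 126.81198120117188))
B (array([0.518 , 0.3662]), np.float64(0.0582174414834565), np.float64(0.0006351785382158193), 24
[... 381 characters left out ...]
4414874))
yawA from dots -19.92477820290124 0.08601330647234474
A house ((529.5018920898438, 34.38915252685547), (130.07720947265625, 190.4388427734375), 70.19632720947266) 2207
B house ((494.12005615234375, 370.7303771972656), (128.49440002441406, 190.30902099609375), 77.15069580078125) 2492
bottle top pts [0.5277 0.0381 0.2553] 1.5298308869909476 [0.4338 0.0837] [0.2659 0.1525]
-0.2 0.34488707646515265 0.3979368149397791
-0.18 0.3799157688335808 0.3985114294353396
-0.16 0.43075658930260813 0.44979289015244156
-0.14 0.45371536608805796 0.45995244757207193
-0.12 0.4555643346960171 0.46297412215473777
-0.1 0.35709634658568906 0.47765366020155187
-0.08 0.012478581277455904 None
-0.06 None None
```

```bash
cat >> h.py <<'E'
def ax(yaw): c,s=np.cos(yaw),np.sin(yaw);return np.array([c,s,0]),np.array([-s,c,0])
YA,YB=np.radians(-19.9),np.radians(-12.85)
xA,yA=ax(YA);xB,yB=ax(YB)
OA=np.array([.529,.034,0]);OB=np.array([.4938,.3712,0])
HA=OA-.07*xA;HB=OB-.07*xB
PA=OA+.025*xA;PB=OB+.025*xB
def dn(yaw): return [np.pi,0,yaw]
E
python3 - <<'E'
from h import *
from plant import robot
np.set_printoptions(precision=3,suppress=True)
t=pickle.load(open('top0.pkl','rb'));s=pickle.load(open('side0.pkl','rb'))
print('HA',HA,'HB',HB,'PA',PA,'PB',PB)
print('cap top', onz(t,(374.3,246.2),.154))
# side: cap edges columns and bottle body edges
im=s['image'];h=cv2.cvtColor(im,cv2.COLOR_RGB2HSV)
m=cv2.inRange(h,(103,150,40),(118,255,255))[230:258,330:365]
for r in (6,10,14,18,22): 
    c=np.where(m[r])[0]; print('row',230+r,330+c.min(),330+c.max()) if len(c) else 0
for P in ([.5425,.0282],[.5447,.0279],[.543,.028]): print('proj cap ctr',proj(s,[P+[.154],P+[.129],P+[.052]]).ravel(), proj(t,[P+[.154]]).ravel())
m=cv2.inRange(cv2.cvtColor(t['image'],cv2.COLOR_RGB2HSV),(103,150,110),(118,255,255))[236:258,364:386]
print(m//255)
for y in (YA+np.pi/2,YA-np.pi/2):
    for n,p in dict(pre=HA-.065*yA+[0,0,.2],push0=HA-.065*yA+[0,0,.093],push1=HA-.008*yA+[0,0,.093],g0=[.543,.028,.25],g=[.543,.028,.098],pl=list(PB[:2])+[.098],b0=HB+.065*yB+[0,0,.093],b1=HB+.008*yB+[0,0,.093]).items():
        q=robot.inverse_kinematics(list(p),dn(y));print(round(y,2),n,np.round(p,3),None if q is None else np.array(q))
E
```

```text
HA [0.463 0.058 0.   ] HB [0.426 0.387 0.   ] PA [0.553 0.025 0.   ] PB [0.518 0.366 0.   ]
cap top [0.545 0.027 0.154]
row 236 340 353
row 240 337 356
row 244 337 356
row 248 337 356
row 252 339 354
proj cap ctr [345.111 239.356 344.904 250.858 344.3   284.643] [373.991 247.002]
proj cap ctr [346.136 239.166 345.918 250.661 345.279 284.424] [374.073 246.233]
proj cap ctr [345.381 239.337 345.172 250.838 344.558 284.621] [374.056 246.827]
[[0 0 0 0 0 0 0 0 0 0 0 0 0 0 0 0 0 0 0 0 0 0]
 [0 0 0 0 0 0 0 0 0 0 0 0 0 0 0 0 0 0 0 0 0 0]
 [0 0 0 0 0 0 0 0 0 0 0 0 0 0 0 0 0 0 0 0 0 0]
 [0 0 0 0 0 0 0 0 0 0 0 0 0 0 0 0 0 0 0 0 0 0]
 [0 0 0 0 0 0 0 0 0 1 1 1 1 0 0 0 0 0 0 0 0 0]
 [0 0 0 0 0 0 1 1 1 1 1 1 1 1 1 0 0 0 0 0 0 0]
 [0 0 0 0 0 1 1 1 1 1 1 1 1 1 1 1 0 0 0 0 0 0]
 [0 0 0 0 0 1 1 1 1 1 1 1 1 1 1 1 0 0 0 0 0 0]
 [0 0 0 0 1 1 1 1 1 1 1 1 1 1 1 1 1 0 0 0 0 0]
 [0 0 0 0 1 1 1 1 1 1 1 1 1 1 1 1 1 0 0 0 0 0]
 [0 0 0 0 1 1 1 1 1 1 1 1 1 1 1 1 1 0 0 0 0 0]
 [0 0 0 0 1 1 1 1 1 1 1 1 1 1 1 1 1 0 0 0 0 0]
 [0 0 0 0 1 1 1 1 1 1 1 1 1 1 1 1 1 0 0 0 0 0]
 [0 0 0 0 0 1 1 1 1 1 1 1 1 1 1 1 1 0 0 0 0 0]
[... 973 characters left out ...]
0.834  0.487  0.021  1.898 -0.014  0.756  0.418]
-1.92 pre [ 0.441 -0.003  0.2  ] [-1.062  0.222  1.135  2.152 -0.256  0.91  -1.695]
-1.92 push0 [ 0.441 -0.003  0.093] [-0.943  0.533  1.118  2.253 -0.713  0.774 -1.25 ]
-1.92 push1 [0.46  0.05  0.093] [-1.037  0.576  1.116  2.206 -0.742  0.809 -1.348]
-1.92 g0 [0.543 0.028 0.25 ] [-0.976  0.409  1.123  1.88  -0.411  1.112 -1.615]
-1.92 g [0.543 0.028 0.098] [-0.904  0.703  1.11   2.023 -0.802  0.937 -1.279]
-1.92 pl [0.518 0.366 0.098] [-1.379  0.841  1.106  1.807 -0.863  1.069 -1.859]
-1.92 b0 [0.44  0.45  0.093] [-1.565  0.843  1.106  1.822 -0.872  1.059 -2.031]
-1.92 b1 [0.427 0.395 0.093] [-1.56   0.774  1.108  1.938 -0.844  0.991 -1.964]
```

Run:
```python
from h import *
from plant import robot
np.set_printoptions(precision=3,suppress=True)
o=dn(YA+np.pi/2)
robot.grip(0.0,40)
a=HA-.062*yA
robot.goto(list(a+[0,0,.24]),o)
robot.move_straight(list(a+[0,0,.093]),vel=.15)
s=robot.sense();print(s['t'],s['tcp_pos'],s['wrist_force'])
for d in(-.03,-.02,-.008):
    robot.move_straight(list(HA+d*yA+[0,0,.093]),vel=.06);s=robot.sense();print(s['t'],s['tcp_pos'],s['wrist_force'])
robot.move_straight(list(HA-.02*yA+[0,0,.093]),vel=.1)
robot.move_straight(list(HA-.02*yA+[0,0,.27]),vel=.2)
f=robot.grab_frame('side');cv2.imwrite('pics/s1.png',cv2.resize(f['image'][200:330,210:400],None,fx=4,fy=4)[:,:,::-1])
f=robot.grab_frame('top');cv2.imwrite('pics/t1.png',f['image'][:,:,::-1])
print(robot.sense()['t'])
```

```text
4.4417 [ 0.443 -0.     0.094] [-0.094 -0.155 -0.217]
5.125 [0.453 0.03  0.093] [ 0.971 -1.294 -0.513]
5.4417 [0.456 0.04  0.093] [-0.344  0.738 -0.351]
5.7917 [0.461 0.051 0.093] [ 0.43  -1.224  0.362]
7.1917
```

View pics/s1.png

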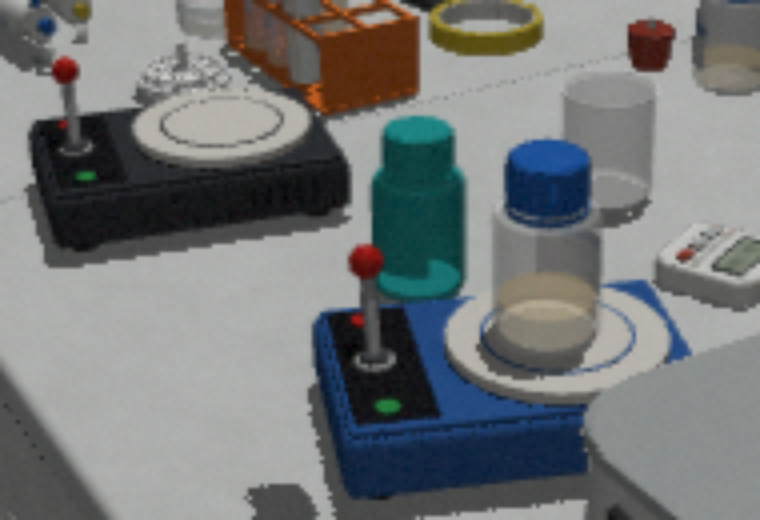

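View pics/t1.png

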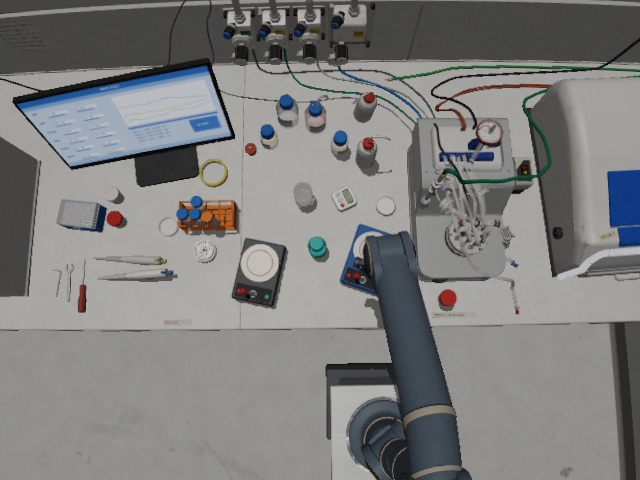

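Blue lever now leans left: the ball moved from crop (378,302) to (366,261), above the red dot, and the bottle is undisturbed. I'll check that numerically, then grasp.

Run:
```python
from h import *
from plant import robot
np.set_printoptions(precision=3,suppress=True)
s0=pickle.load(open('side0.pkl','rb'))
for sg in(1,-1): print('ballA expected side px',sg,proj(s0,[HA+sg*.0217*yA+[0,0,.092]]),'seen ~',(210+366/4,200+261/4))
o=dn(YA+np.pi/2); b=np.array([.544,.0275,0])
robot.grip(1.0,30)
robot.goto(list(b+[0,0,.27]),o)
robot.move_straight(list(b+[0,0,.18]),vel=.2)
print(robot.move_straight(list(b+[0,0,.100]),vel=.08,contact_N=8))
s=robot.sense();print(s['t'],s['tcp_pos'],s['wrist_force'])
f=robot.grab_frame('side');cv2.imwrite('pics/s2.png',cv2.resize(f['image'][180:330,210:430],None,fx=3,fy=3)[:,:,::-1])
```

```text
ballA expected side px 1 [[301.295 266.132]] seen ~ (301.5, 265.25)
ballA expected side px -1 [[304.62  276.431]] seen ~ (301.5, 265.25)
False
10.1667 [0.544 0.027 0.1  ] [-0.107 -0.704 -0.237]
```

View pics/s2.png

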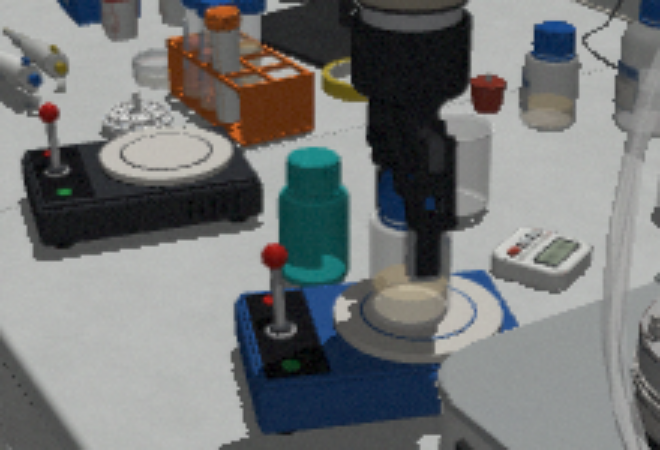

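Blue toggle confirmed off (expected 301.3,266.1; seen 301.5,265.3). The fingers straddle the bottle body, with a finger at crop (428,270). Grip and lift.

Run:
```python
from h import *
from plant import robot
np.set_printoptions(precision=3,suppress=True)
robot.grip(0.0,35)
s=robot.sense();print(s['t'],s['tcp_pos'],s['wrist_force'],'open mm',s['opening']*85)
p=list(s['tcp_pos'])
robot.move_straight([.544,.0275,.21],vel=.12)
s=robot.sense();print(s['t'],s['tcp_pos'],s['wrist_force'],'open mm',s['opening']*85)
robot.move_straight([PB[0],PB[1],.21],vel=.15)
s=robot.sense();print(s['t'],s['tcp_pos'],s['tcp_rot'],s['wrist_force'],'open mm',s['opening']*85)
f=robot.grab_frame('side');pickle.dump(f,open('side3.pkl','wb'));cv2.imwrite('pics/s3.png',cv2.resize(f['image'][110:270,180:380],None,fx=4,fy=4)[:600,:,::-1])
```

```text
10.6167 [0.544 0.028 0.101] [-0.765  1.093  6.159] open mm 54.04701045187848
11.6833 [0.543 0.028 0.209] [-1.065  0.748 -1.402] open mm 53.7553529964841
14.0917 [0.518 0.365 0.21 ] [3.141 0.    1.222] [ 0.366  0.064 -1.672] open mm 53.60884601613425
```

View pics/s3.png

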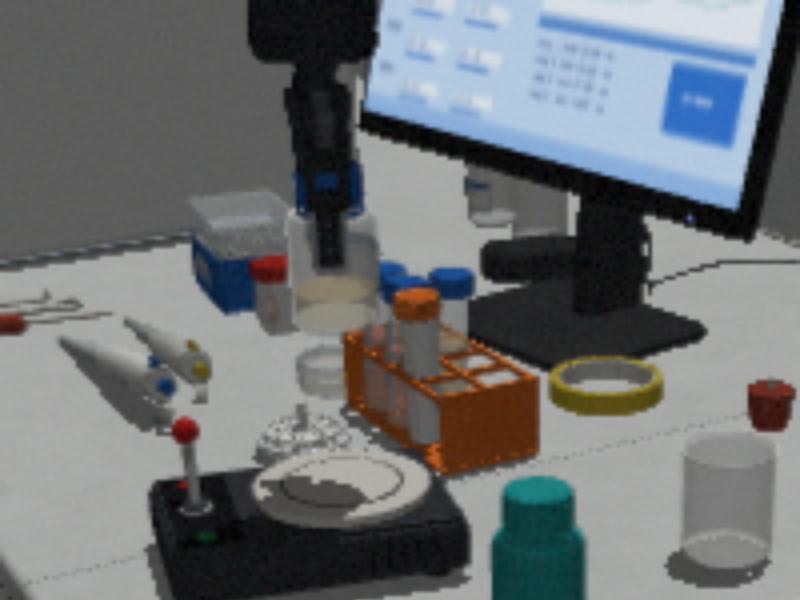

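Bottle held upright at crop (334,260), above the grey plate (341,487). Checking the axis offset by projection, then lowering.

Run:
```python
from h import *
from plant import robot
np.set_printoptions(precision=3,suppress=True)
f=pickle.load(open('side3.pkl','rb'))
print('expected bottle px at z.18,.2',proj(f,[[.518,.365,.18],[.518,.365,.20]]))
g=cv2.cvtColor(f['image'],cv2.COLOR_RGB2GRAY).astype(int)
for r in(166,170,184,188):print(r,list(g[r,246:282]))
robot.move_straight([PB[0],PB[1],.112],vel=.12)
hit=robot.move_straight([PB[0],PB[1],.097],vel=.015,contact_N=2.5)
s=robot.sense();print(hit,s['t'],s['tcp_pos'],s['wrist_force'])
f=robot.grab_frame('side');cv2.imwrite('pics/s4.png',cv2.resize(f['image'][150:270,190:350],None,fx=5,fy=5)[:,:,::-1])
```

```text
expected bottle px at z.18,.2 [[262.285 183.968]
 [261.79  176.185]]
166 [np.int64(114), np.int64(109), np.int64(108), np.int64(111), np.int64(106), np.int64(139), np.int64(126), np.int64(119), np.int64(116), np.int64(115), np.int64(95), np.int64(74), np.int64(61), np.int64(31), np.int64(16), np.int64(27), np.int64(38), np.int64(9), np.int64(19), np.int64(48), np.int64(79), np.int64(124), np.int64(121), np.int64(122), np.int64(123), np.int64(120), np.int64(118), np.int64(129), np.int64(153), np.int64(164), np.int64(166), np.int64(168), np.int64(165), np.int64(168), np.int64(167), np.int64(167)]
170 [np.int64(95), np.int64(93), np.int64(101), np.int64(95), np.int64(106), np.int64(95), np.int64(130), np.int64(115), np.int64(117), np.int64(116), np.int64(105), np.int64(74), np.int64(66), np.int64(42), np.int64(11), np.int64(18), np.int64(18), np.int64(11), np.int64(25), np.int64(47), np.int64(69), np.int64(86), np.int64(82), np.int64(81), np.int64(81), np.int64(80), np.int64(72), np.int64(80), np.int64(123), np.int64(168), np.int64(169), np.int64(169), np.int64(168), np.int64(169), np.i
[... 444 characters left out ...]
int64(108), np.int64(76), np.int64(34), np.int64(34), np.int64(54), np.int64(83), np.int64(104), np.int64(98)]
188 [np.int64(86), np.int64(80), np.int64(80), np.int64(80), np.int64(90), np.int64(93), np.int64(95), np.int64(132), np.int64(122), np.int64(137), np.int64(137), np.int64(139), np.int64(138), np.int64(141), np.int64(138), np.int64(141), np.int64(139), np.int64(140), np.int64(141), np.int64(139), np.int64(139), np.int64(142), np.int64(137), np.int64(137), np.int64(135), np.int64(122), np.int64(122), np.int64(126), np.int64(109), np.int64(125), np.int64(125), np.int64(108), np.int64(75), np.int64(56), np.int64(52), np.int64(54)]
True 15.8333 [0.518 0.366 0.101] [-1.251  0.14   5.162]
```

View pics/s4.png

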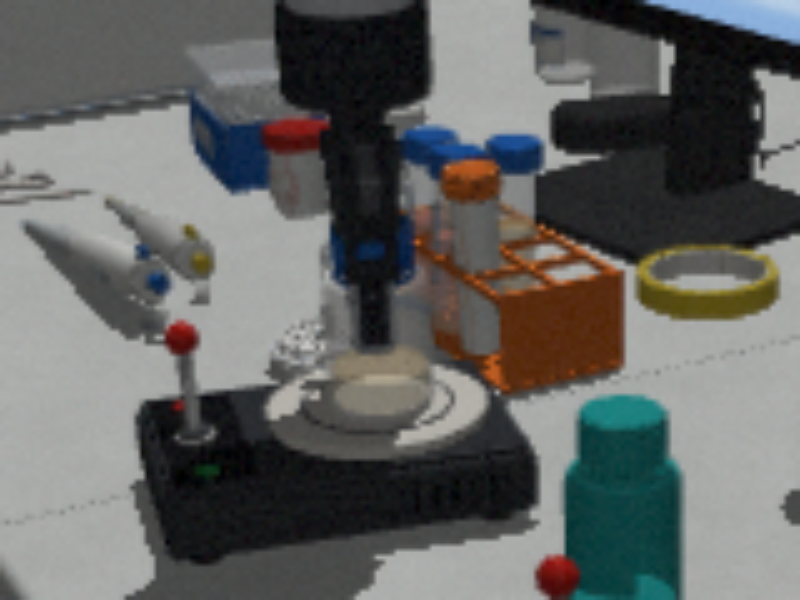

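Contact at TCP z 0.101, against 0.101 at the pick, so the bottle is on the plate. Its base is at crop (380,398) and the ring centre at (379,402). Release, back off, check.

Run:
```python
from h import *
from plant import robot
np.set_printoptions(precision=3,suppress=True)
robot.grip(1.0,20)
robot.move_straight([PB[0],PB[1],.25],vel=.15)
robot.grip(0.0,40)
o=dn(YB-np.pi/2+np.pi); a=HB+.062*yB
robot.goto(list(a+[0,0,.25]),o)
s=robot.sense();print(s['t'],s['tcp_pos'],s['wrist_force'])
for n in('side','top'):
    f=robot.grab_frame(n);pickle.dump(f,open(f'{n}5.pkl','wb'))
    c=f['image'][150:270,190:350] if n=='side' else f['image'][215:335,180:340]
    cv2.imwrite(f'pics/{n}5.png',cv2.resize(c,None,fx=5,fy=5)[:,:,::-1])
```

```text
18.7417 [0.438 0.448 0.25 ] [ 0.842 -0.318 -1.107]
```

View pics/side5.png

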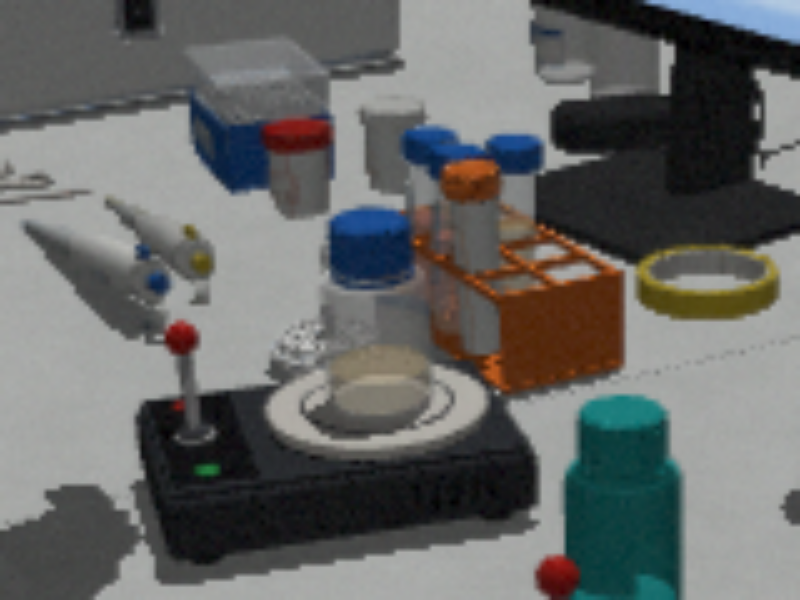

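View pics/top5.png

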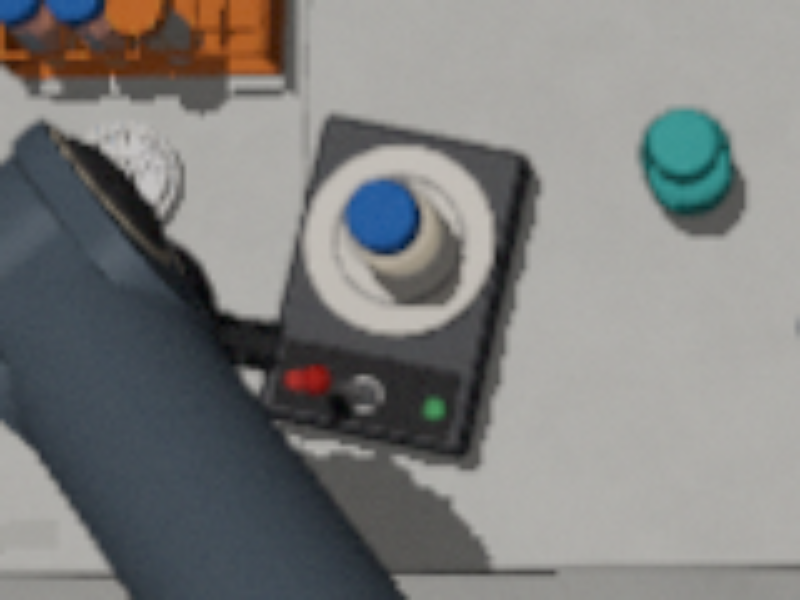

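The bottle stands upright inside the ring, and the cap in the top crop is at (383,215). Measuring how well it is centred before switching.

Run:
```python
from h import *
np.set_printoptions(precision=4,suppress=True)
for n,box in(('top',(245,246,270,272)),('side',(250,188,280,212))):
    f=pickle.load(open(f'{n}5.pkl','rb'));x0,y0,x1,y1=box
    m=cv2.inRange(cv2.cvtColor(f['image'],cv2.COLOR_RGB2HSV),(103,150,110 if n=='top' else 40),(118,255,255))[y0:y1,x0:x1]
    M=cv2.moments(m,True);u=(M['m10']/M['m00']+x0,M['m01']/M['m00']+y0);ys,xs=np.where(m)
    print(n,u,M['m00'],'bbox',xs.min()+x0,xs.max()+x0,ys.min()+y0,ys.max()+y0)
    print(' centred cap top expected',proj(f,[[*PB[:2],.154],[*PB[:2],.1415],[*PB[:2],.052]]).ravel())
    if n=='top': print(' world @.154',onz(f,u,.154)); ut=u
    else: print(' tri cap',tri(pickle.load(open('top5.pkl','rb')),ut,f,u))
```

```text
top (255.96350364963504, 257.4890510948905) 137.0 bbox 250 262 251 264
 centred cap top expected [254.4898 257.1896 255.1359 257.8667 259.4533 262.3891]
 world @.154 [0.5173 0.3615 0.154 ]
side (263.54455445544556, 198.34158415841586) 202.0 bbox 256 271 192 207
 centred cap top expected [262.8762 193.8291 263.1757 198.5393 265.2389 231.0304]
 tri cap (array([0.5186, 0.3633, 0.1427]), np.float64(0.0008269373513312202))
```

The bottle is about 2 mm from the ring centre (triangulated y 0.3633, against the plate's triangulated 0.3649 and the top-ray 0.3662), with 10 mm of ring clearance. That is good enough. Flip the grey toggle.

Run:
```python
from h import *
from plant import robot
np.set_printoptions(precision=3,suppress=True)
a=HB+.062*yB
robot.move_straight(list(a+[0,0,.093]),vel=.15)
for d in(.03,.02,.008):
    robot.move_straight(list(HB+d*yB+[0,0,.093]),vel=.06);s=robot.sense();print(s['t'],s['tcp_pos'],s['wrist_force'])
robot.move_straight(list(HB+.022*yB+[0,0,.093]),vel=.1)
robot.move_straight(list(HB+.022*yB+[0,0,.25]),vel=.2)
robot.goto(list(HB+.13*yB+[-.02,0,.27]),dn(YB+np.pi/2))
s=robot.sense();print(s['t'],s['tcp_pos'])
for n in('side','top'):
    f=robot.grab_frame(n);pickle.dump(f,open(f'{n}6.pkl','wb'))
    cv2.imwrite(f'pics/{n}6.png',cv2.resize(f['image'][150:350,190:390] if n=='side' else f['image'][190:330,180:420],None,fx=3,fy=3)[:,:,::-1])
print('side expected on/off B',proj(pickle.load(open('side6.pkl','rb')),[HB-.0217*yB+[0,0,.092],HB+.0217*yB+[0,0,.092]]))
```

```text
20.725 [0.432 0.416 0.093] [0.721 2.107 1.621]
21.0417 [0.43  0.405 0.092] [-0.543 -0.522 -0.073]
21.3917 [0.427 0.394 0.093] [-0.142  0.018  0.75 ]
23.125 [0.434 0.514 0.268]
side expected on/off B [[228.261 224.445]
 [226.066 218.238]]
```

View pics/side6.png

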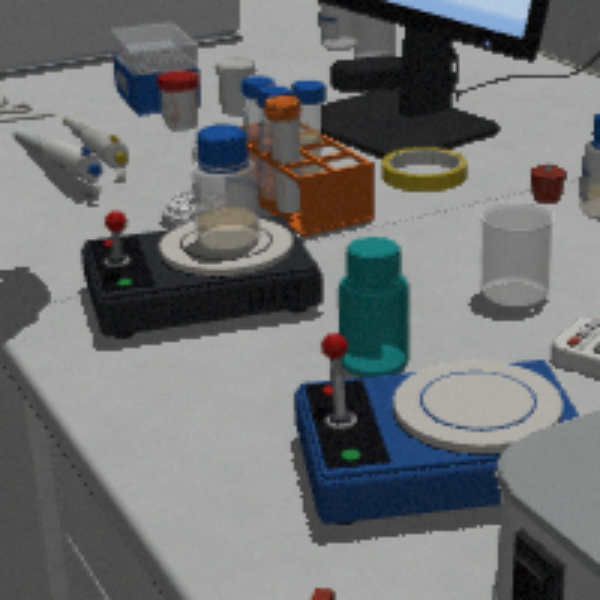

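View pics/top6.png

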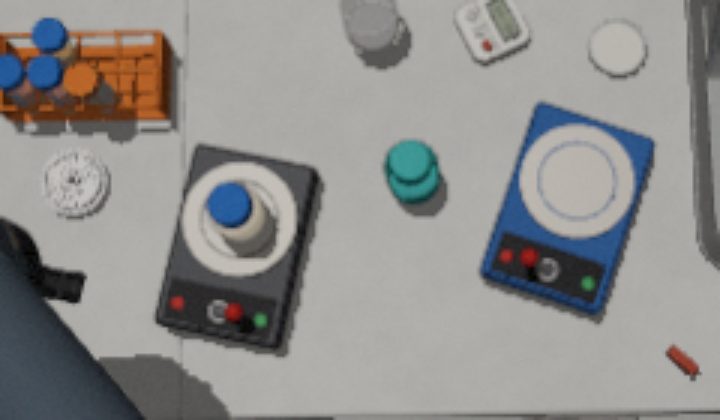

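The grey ball is now at (233,312) in the top crop, next to the green dot, and blue's is at (529,258) by the red dot. The bottle stands upright in the ring, the bystanders in view are unmoved, and the robot is clear. Handing in.

Run:
```python
from plant import robot
robot.close_job();print(robot.sense()['t'])
```

```text
the job is handed in; nothing more can be done
the job is handed in; nothing more can be done
```

The job is done in the order asked and handed in at about 23 s of the 51 s allowed. I flipped the blue stirrer off, moved the bottle upright onto the dark grey stirrer, set it down under light contact (a 2.5 N stop) and let go. Only then did I flip the dark grey stirrer on.

- **Toggles:** in both final views the blue lever leans to its red dot and the dark grey lever to its green dot.
- **Bottle:** it stands upright inside the ring. Triangulation from both views puts it about 2 mm off centre, with 10 mm of clearance to the ring. The top view alone suggested up to 4–5 mm off. The calibration is only good to about 2 mm, and part of the cap's side gets counted in that view, so I left it where it was.
- **Forces:** the wrist force stayed below about 7 N at every point I read it.
- **Bystanders:** those in the final crops (beaker, timer, clamp, turquoise bottle) look unmoved, and the gripper ended clear of everything. The red-lidded sample cup was outside those crops, so I did not recheck it.

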